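# Feed open sample dishes into the slot of a carrying tray and close its shutter

### The job

Get the tray ready to be carried: with the fingertips, slide the three small open sample dishes on the tray's deck through its gate into the slot, one at a time; they are open, so they must stay flat on the tray and never be lifted or tipped. Then push the shutter by its lug fully across the gate to lock them in. Leave the vials, stopper and forceps on the tray where they are.

Things in the scene. Friction and masses are not known exactly. Their poses are not given: they have to be found in the camera images.
- tray: Grey carrying tray with dark rims, 200 mm (its x, away from the robot) by 372 mm (its y, left); fixed, turned up to 0.18 rad. Origin on its underside (worktop level); z up. Deck and slot floor are level, 10 mm above the worktop; walls are 6 mm thick, tops 24 mm above the worktop. Tray frame, mm: rims' inner faces at x -99 and 88, y -195 and 165. Deck: y -195 to -5.
- gate (a point): Middle of the gate on the tray's floor, where the shutter crosses: tray x 62, y 4.5, z 10 mm; axes as the tray's. The gate is the only opening from deck to slot, x 36 to 88 (52 mm wide), y -5 to 12; the rest of that line is a double wall, x -99 to 36. On the deck a short 45-degree lead-in wall runs from its near post (x 32, y -4) to x 10, y -24.
- slot_end (a point): Middle of the slot's closed end on its floor: tray x 62, y 165, z 10 mm. The slot is a straight lane from the gate along the tray's +y, between the far rim and its own wall: x 36 to 88 (52 mm wide), y 7 to 165, room for three dishes in a row with 20 mm to spare. Nearer the robot (x -99 to 30, y 14 to 165) lies a recess with instruments.
- shutter (a joint): Steel bar shutter, 5 mm thick (tray frame y 2 to 7), 13 mm high, sliding along the tray's +x in the groove of the double wall; m. 0 = drawn back (gate open), 0.058 = fully across the gate, its end at the far rim. Starts 0 to 0.006 (gate clear). Stays where left; about 1.5 N moves it slowly, no spring.
- lug (a point): Top middle of the shutter's upright thumb lug: 8 mm thick along the sliding direction, 26 mm wide across it, standing from the walls' top (24 mm above the worktop) to 47.5 mm; this point is at its top, 47.5 mm up. Tray frame x -50 mm + joint value, y 4.5 mm. Push its near face towards the tray's +x to close; free room of about 40 mm behind it when open.
- dish_1: Open round glass dish with a scrap of brown root in it, 46 mm across, 9 mm high, about 30 g, one of three alike; origin at the centre of its underside, z up. Starts on the deck of the tray, right of the gate, with at least 5 mm to the next dish; slides when pushed at its side.
- dish_2: Open round glass dish with a scrap of brown root in it, 46 mm across, 9 mm high, about 30 g, one of three alike; origin at the centre of its underside, z up. Starts on the deck of the tray, right of the gate, with at least 5 mm to the next dish; slides when pushed at its side.
- dish_3: Open round glass dish with a scrap of brown root in it, 46 mm across, 9 mm high, about 30 g, one of three alike; origin at the centre of its underside, z up. Starts on the deck of the tray, right of the gate, with at least 5 mm to the next dish; slides when pushed at its side.
- stereo_microscope: Heavy stereo microscope standing right of the tray (the robot's start is beyond it), fixed; origin at the middle of its underside. About 370 x 215 mm on the worktop with its eyepieces towards the robot, 430 mm high: keep the arm clear of it, e.g. rise until the fingertips are 0.5 m up, turn, then come down over the tray.
- deck_vial: Capped glass vial standing on the deck at its near right corner, 25 mm across, 47 mm high; origin at its underside. Loose; to be left alone.
- tall_vial: Capped glass vial standing in the recess, 28 mm across, 84 mm high; origin at its underside. Loose; to be left alone.
- stopper: Rubber stopper standing in the recess, 22 mm across and high; origin at its underside. Loose; to be left alone.
- forceps: Steel forceps lying in the recess, 13 x 126 x 10 mm, along its own y; origin at its underside. Loose; to be left alone.
There are look-alikes about, which are no part of the job. Leave any pink look-alike of the dish_1 alone.

How it is judged:
By the outcome, as a careful person would: the job done as asked, in the order asked, and still so for the second after the job is handed in, with the robot touching nothing.
It also fails if it takes over 72 s, if anything falls off the work surface, if the arm or the gripper's body presses on something with over 40 N, if the wrist force passes 120 N, or if a joint passes its speed limit or range.

### The arm

A 7-joint arm with a two-finger parallel gripper is mounted at the origin on a cart in front of the work surface, level with it; the furniture and walls round the work are solid. World frame = base frame: x ahead of the robot, y to its left, z up, the work surface at z = 0. Lengths are in m, angles in rad, forces in N, time in s.
With the tool pointing down it reaches from about 0.4 to 0.85 m from the base axis. Payload 10.4 kg.
Tool frame: the origin (TCP) lies on the centre line of the jaws, within the pads' length; the fingertips stand 11 mm ahead of it and the grasp point (between the pads) lies 8 mm behind it; z points along the fingers, y is the line along which they close (so a half turn about z gives the same grasp; the last joint's range is limited). The gripper opens to 87 mm and grips with 3 to 60 N. Pads are 19 mm wide; open, the fingers measure 117 mm over their backs; the gripper's body (75 mm by 190 mm) begins 51 mm behind the grasp point.
Start: joints at [1.325, 0.332, -0.065, 1.46, 0.022, 1.35, -0.088], TCP at [0.138, -0.61, 0.234] pointing down, gripper open.
Joint ranges: [-2.6, 2.6], [-0.5, 2.12], [-1.47, 1.34], [0.16, 2.42], [-1.27, 4.41], [0.06, 2.06], [-2.6, 2.6]. Speed limits (rad/s): [2.22, 2.22, 2.79, 2.79, 3.14, 3.14, 3.14].

### API

Orientations are given as a unit quaternion [x, y, z, w].
In Python, from bench import r gives the robot as it stands.
- The arm moves only by the shell command python3 -m pendant 'ROWS' [OPENING] [FORCE]. ROWS is JSON, a list of rows, each a list of 4 numbers: the shift along the tool's x, y, z in m, then the turn about the tool's z in rad. A call has 1 to 8 rows; each row shifts and turns the commanded pose from where the row before left it, along the tool's axes as they then stand; what a row does not reach is not made up. A row lasts 1/12 s, in which the tool goes at most 41.7 mm and 7.16 degrees, less where a joint would pass 70% of its speed; a pose out of reach is approached as far as the arm can. A call with a gripper value outside its range is refused whole. OPENING is the opening, from 0 (shut) to 1 (fully open), set as the call begins (- or left out, the last holds). The fingers move at their own pace and stop on an object; FORCE is the grip in N (left out, the last holds). Time passes only in rows, so rows that do not move let the fingers close. It gives the time, the measured TCP pose, the force, the opening and the grip force at its end, in the units of the state.
- r.read_state(): the state, without advancing time (a new reading comes with each control period).
- r.camera(name): name is "scene" or "top" or "wrist"; returns a dict with "img" (420x560x3 uint8, red, green, blue), "camera_matrix" (3x3 intrinsics, pixels), "xyz" and "attitude" of the camera in the world. Camera axes: x right, y down, z forward; pixel columns grow to the right and rows downward; lengths in m; the calibration is good to about 2 mm. The wrist camera is an equidistant fisheye: a pixel r from the principal point sees the ray r / f radians off the axis. A picture is of the moment at which its call begins. There is no depth.
- r.close_job(): hands the job in; it is judged then, once.
Trained networks look in the newest picture that a camera, given by its name, has taken for a name from the list of things; names that differ only in an ending like _2 or _b are one class to them, and where a whole thing is asked for, a point or a joint stands for the part that bears it (a point fixed in the world has none). Each returns a list of dicts, best first, with "score" (0 to 1); they miss things now and then, are a little off and sometimes report something else, mostly with a low value. They report only what shows in the picture. A call takes as long as a camera call. They do not tell look-alikes from the thing itself.
- r.outline_of(thing, camera): "mask" (420x560 bool, what is visible of it) and "bbox" ([centre column, centre row, width, height] in pixels, round what is visible of it).
The state is a dict: "time": time; "joint_positions": joint angles; "joint_vel": joint speeds; "joint_torque": joint torques, N m; "ee_pos": TCP position; "eef_rot": TCP orientation; "ft_force": force on the tool from outside, world axes, zero at the start; "torque": the same for the moment, N m; "width": finger opening in m; "grip_force": force on a finger pad.
Only numpy, scipy, OpenCV 4.12 (cv2) and the standard library are available. Lean on these libraries where they do the work, as an engineer would, in place of code of your own. Each camera call takes 0.05 s, during which the arm holds its last target. There are 200 camera calls.

## Working session

There is one attempt and no reset: what is moved stays moved. The work goes in short steps, Python scripts to look and compute and a shell command to move; the robot and the scene stay as the last step left them, time stands still between calls to the robot, and variables do not carry over. Pictures are saved under pics/ and viewed, at most 10 in all, crops included, and the job is handed in when it is done.

```bash
ls; mkdir -p pics; cat > h.py <<'E'
import numpy as np, cv2
from bench import r
from scipy.spatial.transform import Rotation as R
def cam(n): return r.camera(n)
def rot(c):
    a=np.array(c["attitude"],float); return a if a.shape==(3,3) else R.from_quat(a).as_matrix()
def px2w(c,u,v,z):
    K=np.array(c["camera_matrix"]); d=np.array([(u-K[0,2])/K[0,0],(v-K[1,2])/K[1,1],1.])
    d=rot(c)@d; o=np.array(c["xyz"]); return o+d*(z-o[2])/d[2]
def w2px(c,p):
    K=np.array(c["camera_matrix"]); q=rot(c).T@(np.array(p)-np.array(c["xyz"])); return (K@q/q[2])[:2]
def save(n,im): cv2.imwrite("pics/"+n+".png",im[:,:,::-1])
E
python3 - <<'E'
from h import *
s=r.read_state(); print(s["time"],s["ee_pos"],s["eef_rot"])
for n in("top","scene"):
    c=cam(n); save(n,c["img"]); print(n,c["xyz"],c["attitude"],c["camera_matrix"])
    for t in("tray","dish_1","lug","deck_vial","stereo_microscope"):
        print(t,[(round(o["score"],2),np.round(o["bbox"])) for o in r.outline_of(t,n)])
E
```

```text
pics
0.0 [ 0.13803007 -0.60916349  0.23273534] [ 9.93797297e-01  1.11204244e-01 -1.26594868e-04 -7.29411240e-04]
top [ 0.39056207 -0.05249991  1.17164645] [-0.69793113  0.71314092 -0.04977318  0.04295109] [[457.97574593   0.         280.87800425]
 [  0.         457.97574593 207.68649892]
 [  0.           0.           1.        ]]
tray [(0.68, array([262., 202., 151.,  82.]))]
dish_1 [(0.82, array([307., 196.,  17.,  18.])), (0.79, array([249., 268.,  19.,  18.])), (0.66, array([282., 213.,  15.,  17.])), (0.64, array([284., 174.,  17.,  15.]))]
lug []
deck_vial [(0.49, array([326., 228.,  16.,  13.]))]
stereo_microscope []
scene [-0.04990184 -0.57707339  0.50812983] [ 0.80229921 -0.33717151  0.20087026 -0.44975825] [[379.4920102    0.         276.88129365]
 [  0.         379.4920102  211.27096924]
 [  0.           0.           1.        ]]
tray [(0.65, array([287., 216., 161.,  86.]))]
dish_1 [(0.73, array([320., 228.,  20.,  13.])), (0.72, array([285., 223.,  20.,  11.])), (0.69, array([316., 207.,  17.,  12.])), (0.48, array([222., 232.,  19.,  16.]))]
lug [(0.48, array([266., 205.,  11.,   5.])), (0.38, array([288., 223.,  22.,  11.]))]
deck_vial [(0.69, array([310., 243.,  13.,  24.]))]
stereo_microscope [(0.44, array([306., 242.,  14.,  24.]))]
```

```bash
python3 - <<'E'
import cv2
im=cv2.imread("pics/top.png"); cv2.imwrite("pics/topc.png",cv2.resize(im[140:290,170:370],None,fx=4,fy=4,interpolation=cv2.INTER_CUBIC))
E
```

```text
(no output)
```

View pics/topc.png

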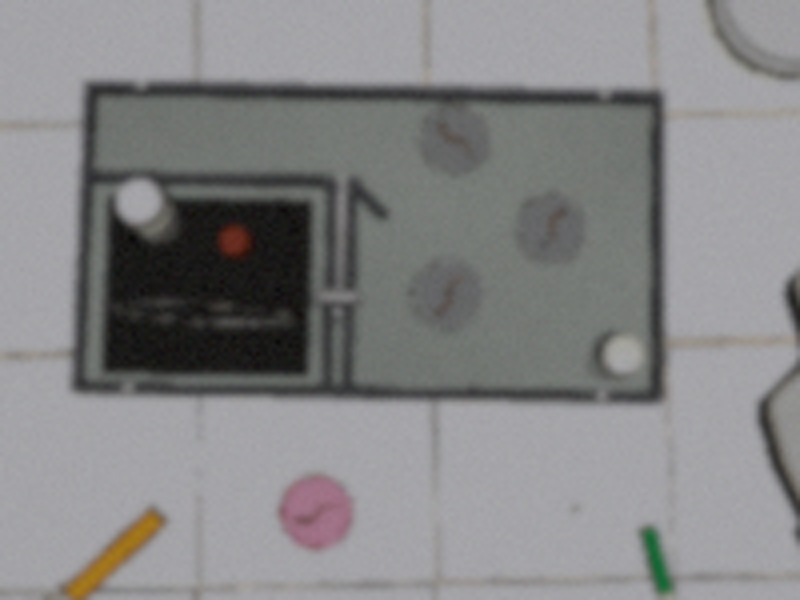

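View pics/top.png

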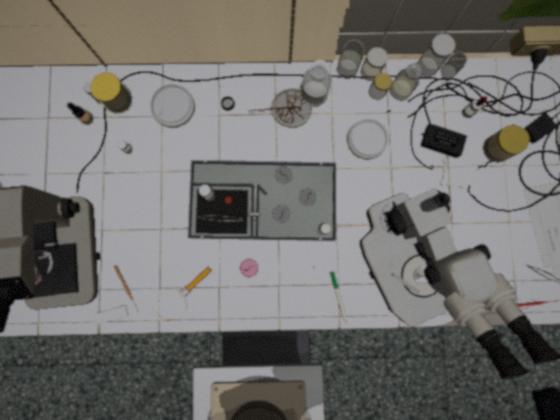

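```bash
cat >> h.py <<'E'
from scipy.optimize import least_squares
def t2w(T,p): c,s=np.cos(T[2]),np.sin(T[2]); return np.array([T[0]+c*p[0]-s*p[1],T[1]+s*p[0]+c*p[1],p[2]])
def w2t(T,p): c,s=np.cos(T[2]),np.sin(T[2]); d=np.array(p[:2])-T[:2]; return np.array([c*d[0]+s*d[1],-s*d[0]+c*d[1]])
E
python3 - <<'E'
from h import *
c=cam("top")
f=lambda x,y:(x/4+170-.4,y/4+140-.4)
P=[((.091,.168,.024),f(92,91)),((.091,-.198,.024),f(657,98)),((-.102,-.198,.024),f(656,394)),((-.102,.168,.024),f(81,386)),((.033,.168,.024),f(94,181)),((.033,-.004,.024),f(352,183)),((.010,-.024,.024),f(384,215))]
fun=lambda T:np.concatenate([w2px(c,t2w(T,p))-q for p,q in P])
s=least_squares(fun,[.4,0,0]); T=s.x; print("T",T.round(4)); print(s.fun.round(1).reshape(-1,2).tolist())
np.save("T.npy",T)
for o in r.outline_of("dish_1","top"):
    m=o["mask"]; v,u=np.nonzero(m); w=px2w(c,u.mean(),v.mean(),.017); print(o["score"],w.round(4),(w2t(T,w)*1e3).round(1))
print("pink?",px2w(c,249,268,.01))
for n,z in(("deck_vial",.057),("tall_vial",.094),("stopper",.03),("lug",.0475)):
    for o in r.outline_of(n,"top"):
        b=o["bbox"]; w=px2w(c,b[0],b[1],z); print(n,o["score"],b,(w2t(T,w)*1e3).round(1))
w=px2w(c,*f(137,200),.094);print("tallvial top",w2t(T,w)*1e3)
w=px2w(c,*f(338,297),.0475);print("lug",w2t(T,w)*1e3)
w=px2w(c,*f(622,355),.057);print("deckv",w2t(T,w)*1e3)
for u,v in((370,220),(365,270),(405,325),(500,300),(400,200)): print("scope",u,v,px2w(c,u,v,.05).round(2))
E
```

```text
T [ 0.5688 -0.0048 -0.0332]
[[-0.9, -0.6], [0.9, -0.6], [1.4, 0.7], [-0.9, 1.0], [-2.2, -0.8], [1.0, -0.5], [0.7, 0.5]]
0.84 [0.3936 0.0194 0.017 ] [-175.9   18.4]
0.75 [ 0.529  -0.0655  0.017 ] [-37.8 -61.9]
0.69 [0.5868 0.1239 0.017 ] [ 13.8 129.3]
0.67 [ 0.6302 -0.0735  0.017 ] [ 63.7 -66.6]
0.48 [ 0.5706 -0.1342  0.017 ] [   6.1 -129.2]
pink? [0.39256693 0.01805414 0.01      ]
deck_vial 0.57 [327.2, 227.9, 14.1, 10.2] [ -77.6 -174.8]
tall_vial 0.72 [263.0, 203.1, 147.8, 79.8] [-23.6 -18.2]
tall_vial 0.45 [208.4, 191.2, 17.9, 15.4] [  3.4 112.2]
stopper 0.57 [228.2, 201.3, 8.5, 7.4] [-11.   71.5]
tallvial top [  7.12930828 123.1724508 ]
lug [-44.11979089   4.82987805]
deckv [ -78.80326968 -169.65703588]
scope 370 220 [ 0.5  -0.28  0.05]
scope 365 270 [ 0.38 -0.27  0.05]
scope 405 325 [ 0.25 -0.36  0.05]
scope 500 300 [ 0.3  -0.59  0.05]
scope 400 200 [ 0.55 -0.36  0.05]
```

```bash
python3 -m pendant '[[0,0,-0.04,0.032],[0,0,-0.04,0.032],[0,0,-0.04,0.032],[0,0,-0.04,0.032],[0,0,-0.04,0.032],[0,0,-0.04,0.032],[0,0,-0.04,0.032],[0,0,-0.03,0.032]]' 0.75 3
```

```text
time: 1.57
ee_pos: [0.1379, -0.6088, 0.5474]
eef_rot: [1.0, -0.017, 0.0, 0.002]
ft_force: [0.6, -0.8, 0.1]
width: 0.0654
grip_force: 0.0
```

```bash
python3 - <<'E'
from h import *
c=cam("scene"); save("s2",cv2.resize(c["img"][100:310,160:440],None,fx=2.8,fy=2.8))
E
```

```text
(no output)
```

View pics/s2.png

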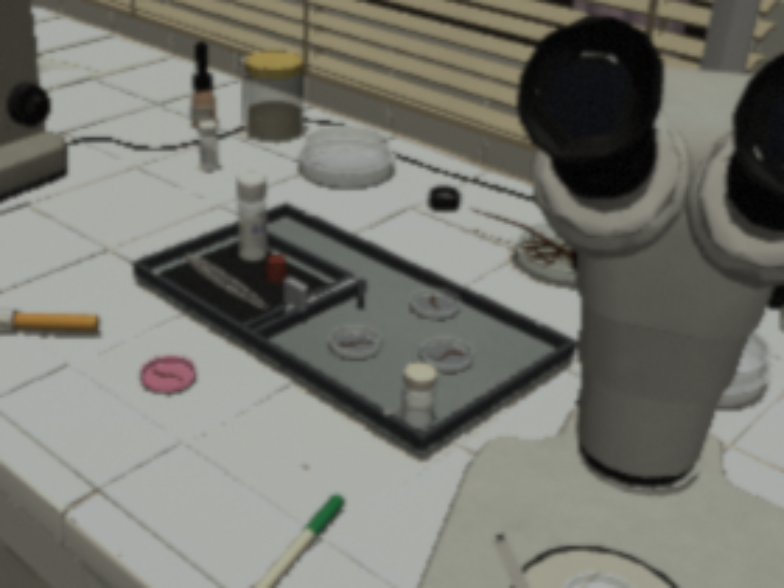

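The scene shows three clear dishes on the deck. In the crop they are at about (435,303), (355,342) and (447,353). The lug is at (295,290). The pink dish at (168,375) lies off the tray, so it is the look-alike and I leave it. The top-view dishes at (284,174), (307,196) and (282,213) are on the deck and match the description.

```bash
python3 -m pendant '[[0.032,-0.021,0,0],[0.032,-0.021,0,0],[0.032,-0.021,0,0],[0.032,-0.021,0,0],[0.032,-0.021,0,0],[0.032,-0.021,0,0],[0.032,-0.021,0,0],[0.032,-0.021,0,0]]' | grep -E "time|pos|force"
python3 -m pendant '[[0.0205,-0.029,0,0],[0.0205,-0.029,0,0],[0.0205,-0.029,0,0],[0.0205,-0.029,0,0],[0.0205,-0.029,0,0],[0.0205,-0.029,0,0],[0.0205,-0.029,0,0]]'| grep -E "time|pos|force"
python3 -m pendant '[[0.009,-0.036,0,0],[0.009,-0.036,0,0],[0.009,-0.036,0,0],[0.009,-0.036,0,0],[0.009,-0.036,0,0]]'
```

```text
time: 2.28
ee_pos: [0.4008, -0.4489, 0.5438]
ft_force: [0.6, -1.5, -0.2]
grip_force: 0.0
time: 2.87
ee_pos: [0.5504, -0.2505, 0.5437]
ft_force: [0.4, -0.3, -0.2]
grip_force: 0.0
time: 3.28
ee_pos: [0.6008, -0.0719, 0.5437]
eef_rot: [1.0, -0.017, 0.0, 0.0]
ft_force: [0.8, -0.2, 0.1]
width: 0.0653
grip_force: 0.0
```

```bash
python3 -m pendant '[[0,0,0.041,0],[0,0,0.041,0],[0,0,0.041,0],[0,0,0.041,0],[0,0,0.041,0],[0,0,0.041,0],[0,0,0.041,0],[0,0,0.04,0]]'
cat >> h.py <<'E'
def fpx2w(c,u,v,z):
    K=np.array(c["camera_matrix"]); a=(u-K[0,2])/K[0,0]; b=(v-K[1,2])/K[1,1]; t=np.hypot(a,b); k=np.sin(t)/t if t>0 else 1
    d=rot(c)@np.array([a*k,b*k,np.cos(t)]); o=np.array(c["xyz"]); return o+d*(z-o[2])/d[2]
def fw2px(c,p):
    K=np.array(c["camera_matrix"]); q=rot(c).T@(np.array(p)-np.array(c["xyz"])); n=np.hypot(q[0],q[1]); t=np.arctan2(n,q[2])
    return np.array([K[0,2]+K[0,0]*t*q[0]/n,K[1,2]+K[1,1]*t*q[1]/n])
def overlay(c,T,D=()):
    im=cv2.resize(np.ascontiguousarray(c["img"]),(800,600),interpolation=cv2.INTER_CUBIC)
    S=800/560
    g=lambda p:tuple(int(round(q)) for q in ((fw2px(c,t2w(T,p))+.5)*S-.5))
    for a,b in(((.088,-.195),(.088,.165)),((-.099,-.195),(-.099,.165)),((.088,-.195),(-.099,-.195)),((.036,.007),(.036,.165)),((.036,-.005),(-.099,-.005)),((.032,-.004),(.010,-.024))):
        L=[g((*(np.array(a)*(1-t)+np.array(b)*t),.024)) for t in np.linspace(0,1,20)]
        cv2.polylines(im,[np.array(L)],False,(255,0,0),1)
    for d in D:
        cv2.polylines(im,[np.array([g((d[0]+.023*np.cos(t),d[1]+.023*np.sin(t),.019)) for t in np.linspace(0,6.3,30)])],False,(0,255,0),1)
    return im
E
python3 - <<'E'
from h import *
T=np.load("T.npy"); c=cam("wrist"); print(c["xyz"],c["camera_matrix"][0])
D=[]
for o in r.outline_of("dish_1","wrist"):
    b=o["bbox"]; v,u=np.nonzero(o["mask"]); w=fpx2w(c,u.mean(),v.mean(),.015); t=w2t(T,w); D.append(t); print(round(o["score"],2),b,w.round(4),(t*1e3).round(1))
save("w1",overlay(c,T,D))
E
```

```text
time: 3.95
ee_pos: [0.6001, -0.0737, 0.2146]
eef_rot: [1.0, -0.017, 0.0, 0.0]
ft_force: [0.8, -0.2, 0.5]
width: 0.0658
grip_force: 0.0
[ 0.68476093 -0.07677736  0.36573665] [325.1922621    0.         273.65598057]
0.95 [273.1, 240.1, 38.6, 34.9] [ 0.5292 -0.0671  0.015 ] [-37.5 -63.5]
0.81 [215.4, 329.0, 31.4, 26.3] [0.398  0.0148 0.015 ] [-171.3   14. ]
0.8 [327.0, 205.1, 37.2, 39.7] [ 0.5702 -0.1342  0.015 ] [   5.7 -129.3]
0.63 [273.2, 153.8, 41.4, 39.3] [ 0.6287 -0.0735  0.015 ] [ 62.2 -66.7]
```

View pics/w1.png

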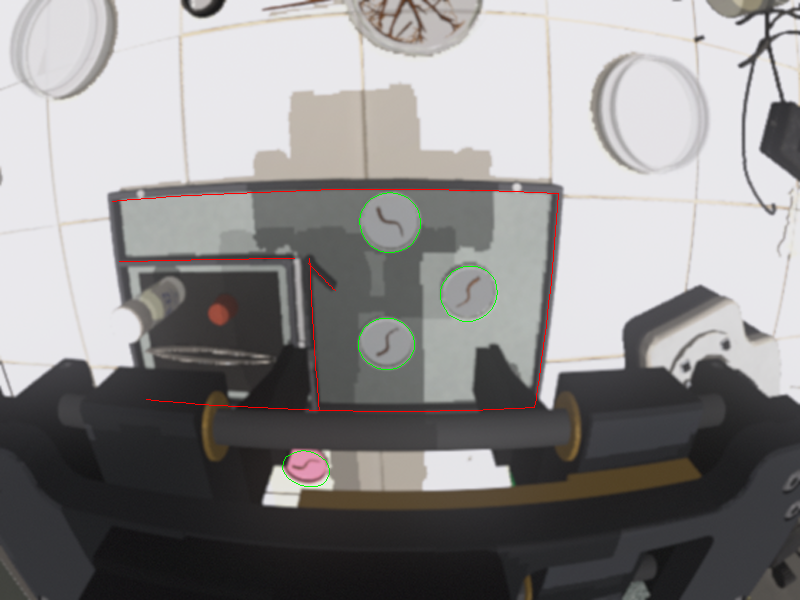

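The overlay fits: red rims lie on the tray, and the green circles sit on the dishes at (390,222), (468,292) and (386,343). The pink one at (306,467) is off the tray. I start with the far dish, at tray (62,-67).

```bash
python3 -m pendant '[[0.01,-0.0005,0.03,0],[0.01,-0.0005,0.03,0],[0.009,0,0.03,0],[0,0,0.03,0],[0,0,0.03,0],[0,0,0.025,0],[0,0,0.012,0],[0,0,0,0]]'
python3 - <<'E'
from h import *
T=np.load("T.npy"); s=r.read_state(); print((w2t(T,s["ee_pos"])*1e3).round(1),s["ee_pos"][2])
E
```

```text
time: 4.72
ee_pos: [0.6294, -0.0737, 0.0288]
eef_rot: [1.0, -0.017, -0.001, -0.0]
ft_force: [0.0, -0.1, -0.5]
width: 0.0652
grip_force: 0.0
[ 62.8 -66.8] 0.028751986111922586
```

```bash
python3 -m pendant '[[0,0,0.005,0],[0,0,0,0],[0,0,0,0],[0,0,0,0],[0,0,0,0],[0,0,0,0]]' 0.45 3
```

```text
time: 5.22
ee_pos: [0.6306, -0.0737, 0.0259]
eef_rot: [1.0, -0.017, 0.001, 0.0]
ft_force: [0.1, -0.5, 4.1]
width: 0.045
grip_force: 3.0
```

```bash
python3 -m pendant '[[0,0,-0.001,0],[0,0,0,0]]'
```

```text
time: 5.38
ee_pos: [0.6297, -0.0736, 0.0259]
eef_rot: [1.0, -0.017, 0.0, 0.0]
ft_force: [-0.5, -0.4, 2.8]
width: 0.0451
grip_force: 3.0
```

```bash
python3 -m pendant '[[0,-0.004,-0.001,0],[0,-0.009,0,0],[0,-0.009,0,0],[0,-0.009,0,0],[0,-0.009,0,0],[0,-0.009,0,0],[0,-0.009,0,0],[0,-0.009,0,0]]'
python3 - <<'E'
from h import *
T=np.load("T.npy"); s=r.read_state(); print((w2t(T,s["ee_pos"])*1e3).round(1),s["ee_pos"][2])
c=cam("wrist"); save("w2",overlay(c,T,[(.062,0)]))
E
```

```text
time: 6.05
ee_pos: [0.6319, -0.0055, 0.0265]
eef_rot: [1.0, -0.016, -0.0, -0.0]
ft_force: [0.2, -0.1, 0.8]
width: 0.0446
grip_force: 3.0
[63.1  1.5] 0.026511887841738194
```

View pics/w2.png

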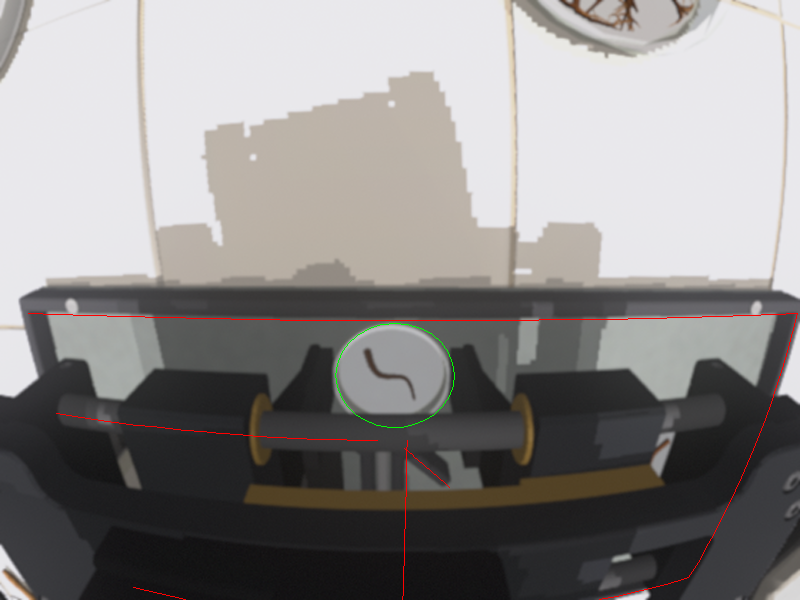

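The picture shows the first dish at (393,372), flat and in the gate, held between the pads. Next: release, rise, and go to the near dish.

```bash
python3 -m pendant '[[0,0,0,0],[0,0,0,0],[0,0,0,0],[0,0,-0.02,0],[0,0,-0.03,0],[-0.02,0.013,0,0],[-0.027,0.018,0,0],[-0.027,0.018,0,0]]' 0.68 | grep -E "time|width|force"
python3 -m pendant '[[-0.027,0.016,0,0],[0,0,0,0],[0,0,0.025,0],[0,0,0.0215,0],[0,0,0,0]]'
python3 - <<'E'
from h import *
T=np.load("T.npy"); s=r.read_state(); print((w2t(T,s["ee_pos"])*1e3).round(1),s["ee_pos"][2])
E
```

```text
time: 6.77
ft_force: [-0.7, -1.8, 1.0]
width: 0.0594
grip_force: 0.0
time: 7.18
ee_pos: [0.5262, -0.069, 0.0268]
eef_rot: [1.0, -0.017, -0.003, -0.0]
ft_force: [-0.7, 0.5, -0.5]
width: 0.0591
grip_force: 0.0
[-40.5 -65.5] 0.026808784238013434
```

I take the right-hand dish first, because that leaves the near one a clear lane.

```bash
python3 -m pendant '[[0,0,-0.02,0],[0,0,-0.02,0],[0.012,0.016,0,0],[0.012,0.016,0,0],[0.012,0.016,0,0],[0.0105,0.016,0,0],[0,0,0.02,0],[0,0,0.018,0]]' | grep -E "time|pos|width|force"
python3 - <<'E'
from h import *
T=np.load("T.npy"); s=r.read_state(); print((w2t(T,s["ee_pos"])*1e3).round(1),s["ee_pos"][2],s["ft_force"])
E
```

```text
time: 7.85
ee_pos: [0.5746, -0.1358, 0.0334]
ft_force: [-0.2, 0.4, -0.3]
width: 0.0591
grip_force: 0.0
[  10.2 -130.7] 0.03336881686463887 [-0.20750355  0.43517402 -0.29412863]
```

```bash
python3 -m pendant '[[-0.003,-0.001,0,0],[0,0,0,0]]' | grep -E "time|pos|force"
python3 - <<'E'
from h import *
T=np.load("T.npy"); s=r.read_state(); print((w2t(T,s["ee_pos"])*1e3).round(1),s["ee_pos"][2],s["ft_force"])
E
```

```text
time: 8.02
ee_pos: [0.5693, -0.1325, 0.0322]
ft_force: [0.2, -0.1, 0.7]
grip_force: 0.0
[   4.8 -127.6] 0.032231275505339 [ 0.20730188 -0.13038095  0.73234486]
```

```bash
python3 -m pendant '[[0.0005,0.001,0.005,0],[0,0,0,0],[0,0,0,0],[0,0,0,0],[0,0,0,0],[0,0,0,0]]' 0.45 3
```

```text
time: 8.52
ee_pos: [0.5711, -0.1338, 0.0277]
eef_rot: [1.0, -0.017, 0.001, 0.0]
ft_force: [-0.1, 0.3, 4.1]
width: 0.0441
grip_force: 3.1
```

```bash
python3 -m pendant '[[0,0,-0.002,0],[0.004,0,0,0],[0.009,0,0,0],[0.009,0,0,0],[0.009,0,0,0],[0.009,0,0,0],[0.009,0,0,0],[0.006,0,0,0]]' | grep -E "time|pos|width|force"
python3 - <<'E'
from h import *
T=np.load("T.npy"); s=r.read_state(); print((w2t(T,s["ee_pos"])*1e3).round(1),s["ee_pos"][2])
c=cam("wrist"); 
for o in r.outline_of("dish_1","wrist"):
    v,u=np.nonzero(o["mask"]); w=fpx2w(c,u.mean(),v.mean(),.015); print(round(o["score"],2),o["bbox"],(w2t(T,w)*1e3).round(1))
E
```

```text
time: 9.18
ee_pos: [0.6271, -0.1353, 0.0288]
ft_force: [0.1, 0.4, -0.1]
width: 0.044
grip_force: 3.0
[  62.6 -128.5] 0.02878008328635905
0.63 [74.8, 248.6, 58.0, 62.1] [64.9 -0.2]
0.57 [273.8, 255.1, 79.3, 64.3] [  62.7 -128.5]
```

```bash
python3 -m pendant '[[0,-0.004,0.0015,0],[0,-0.009,0,0],[0,-0.01,0,0],[0,-0.01,0,0],[0,-0.01,0,0],[0,-0.01,0,0],[0,-0.01,0,0],[0,-0.007,0,0]]' | grep -E "time|pos|width|force"
python3 -m pendant '[[0,-0.007,0,0],[0,-0.009,0,0],[0,-0.009,0,0],[0,-0.009,0,0],[0,-0.009,0,0],[0,-0.009,0,0],[0,-0.008,0,0],[0,0,0,0]]' | grep -E "time|pos|width|force"
python3 - <<'E'
from h import *
T=np.load("T.npy"); s=r.read_state(); print((w2t(T,s["ee_pos"])*1e3).round(1),s["ee_pos"][2])
c=cam("wrist"); save("w3",overlay(c,T,[(.0625,0)]))
for o in r.outline_of("dish_1","wrist"):
    v,u=np.nonzero(o["mask"]); w=fpx2w(c,u.mean(),v.mean(),.015); print(round(o["score"],2),o["bbox"],(w2t(T,w)*1e3).round(1))
E
```

```text
time: 9.95
ee_pos: [0.6279, -0.0634, 0.0276]
ft_force: [0.8, 0.3, -0.4]
width: 0.0443
grip_force: 3.0
time: 10.62
ee_pos: [0.63, -0.0028, 0.0276]
ft_force: [-0.3, 0.2, 0.1]
width: 0.0442
grip_force: 3.0
[61.1  4.1] 0.02761851864638683
0.79 [180.1, 249.0, 75.0, 62.7] [69.8 57.5]
0.62 [272.6, 256.0, 73.4, 66.6] [61.7  3.9]
```

View pics/w3.png

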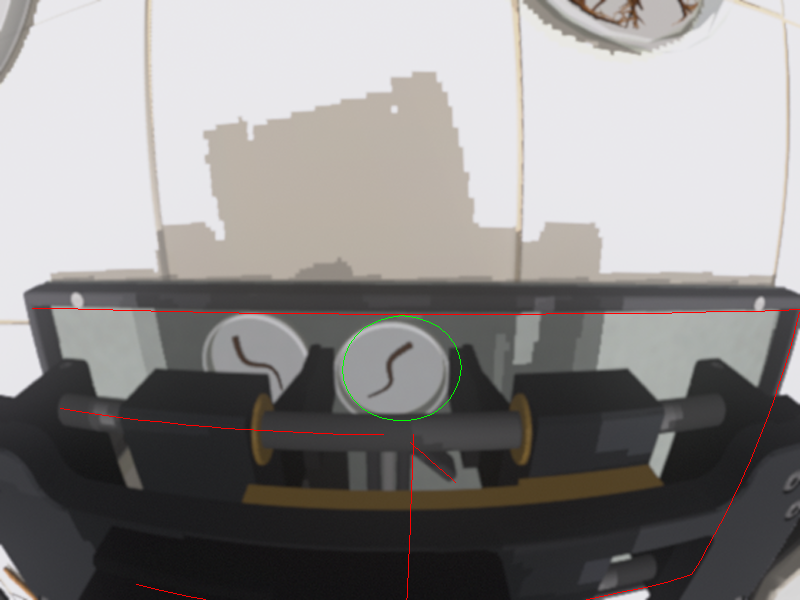

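The second dish is in the gate at (392,368), and the first is ahead of it in the slot at (255,352). Both are flat. Now the last dish.

```bash
python3 -m pendant '[[0,0,0,0],[0,0,0,0],[0,0,0,0],[0,0,-0.02,0],[0,0,-0.03,0],[-0.02,0.014,0,0],[-0.027,0.018,0,0],[-0.027,0.018,0,0]]' 0.68 | grep -E "time|width|force"
python3 -m pendant '[[-0.0245,0.0175,0,0],[0,0,0,0],[0,0,0.025,0],[0,0,0.02,0],[0,0,0,0],[0,0,0,0]]'
python3 - <<'E'
from h import *
T=np.load("T.npy"); s=r.read_state(); print((w2t(T,s["ee_pos"])*1e3).round(1),s["ee_pos"][2])
E
```

```text
time: 11.38
ft_force: [-0.2, -1.4, 0.8]
width: 0.0588
grip_force: 0.0
time: 11.88
ee_pos: [0.5286, -0.0698, 0.0322]
eef_rot: [1.0, -0.017, -0.001, -0.0]
ft_force: [0.1, -0.4, 0.4]
width: 0.0589
grip_force: 0.0
[-38.  -66.3] 0.03221409443004684
```

```bash
python3 -m pendant '[[0.0005,-0.002,0.005,0],[0,0,0,0],[0,0,0,0],[0,0,0,0],[0,0,0,0],[0,0,0,0]]' 0.45 3
```

```text
time: 12.38
ee_pos: [0.5303, -0.0677, 0.0281]
eef_rot: [1.0, -0.017, 0.001, 0.0]
ft_force: [1.2, 0.4, 3.8]
width: 0.0444
grip_force: 3.1
```

```bash
python3 -m pendant '[[0.003,0.004,-0.001,0],[0.008,0.006,0,0],[0.01,0.006,0,0],[0.01,0,0,0],[0.01,0,0,0],[0.01,0,0,0],[0.01,0,0,0],[0.01,0,0,0]]' | grep -E "time|pos|width|force"
python3 -m pendant '[[0.01,0,0,0],[0.01,0,0,0],[0.006,0,0,0],[0.003,0,0,0],[0,0,0,0],[0,0,0,0]]' | grep -E "time|pos|width|force"
python3 - <<'E'
from h import *
T=np.load("T.npy"); s=r.read_state(); print((w2t(T,s["ee_pos"])*1e3).round(1),s["ee_pos"][2])
c=cam("wrist"); 
for o in r.outline_of("dish_1","wrist"):
    v,u=np.nonzero(o["mask"]); w=fpx2w(c,u.mean(),v.mean(),.015); print(round(o["score"],2),o["bbox"],(w2t(T,w)*1e3).round(1))
E
```

```text
time: 13.05
ee_pos: [0.6011, -0.0872, 0.0283]
ft_force: [0.3, 0.3, -0.3]
width: 0.0438
grip_force: 3.0
time: 13.55
ee_pos: [0.629, -0.0873, 0.0283]
ft_force: [-0.9, 1.0, -0.7]
width: 0.0438
grip_force: 3.0
[ 62.9 -80.4] 0.028323956921414095
0.75 [140.5, 242.1, 69.4, 39.0] [70.2 -0.4]
0.67 [275.8, 256.1, 78.9, 67.0] [ 63.1 -80.7]
0.56 [63.2, 249.2, 55.2, 57.4] [66.6 55.9]
```

```bash
python3 -m pendant '[[0,-0.004,0.0015,0],[0,-0.009,0,0],[0,-0.01,0,0],[0,-0.01,0,0],[0,-0.01,0,0],[0,-0.01,0,0],[0,-0.01,0,0],[0,-0.009,0,0]]' | grep -E "time|pos|width|force"
python3 -m pendant '[[0,-0.007,0,0],[0,-0.003,0,0],[0,0,0,0]]' | grep -E "time|pos|width|force"
python3 - <<'E'
from h import *
T=np.load("T.npy"); s=r.read_state(); print((w2t(T,s["ee_pos"])*1e3).round(1),s["ee_pos"][2])
c=cam("wrist"); 
for o in r.outline_of("dish_1","wrist"):
    v,u=np.nonzero(o["mask"]); w=fpx2w(c,u.mean(),v.mean(),.015); print(round(o["score"],2),o["bbox"],(w2t(T,w)*1e3).round(1))
E
```

```text
time: 14.32
ee_pos: [0.6318, -0.0138, 0.0273]
ft_force: [0.2, -2.4, 3.9]
width: 0.0442
grip_force: 3.6
time: 14.57
ee_pos: [0.6321, -0.0032, 0.0272]
ft_force: [0.1, 2.1, 4.2]
width: 0.0441
grip_force: 3.1
[63.3  3.7] 0.02720412936257669
0.91 [274.1, 259.4, 80.1, 63.6] [63.8  3.7]
0.85 [178.3, 251.5, 68.4, 58.7] [70.9 56.4]
0.78 [113.1, 246.6, 60.2, 51.9] [ 69.4 103.5]
```

```bash
python3 -m pendant '[[0,0,0,0],[0,0,0,0],[0,0,0,0],[0,0,-0.02,0],[0,0,-0.02,0],[0,0.02,0,0],[0,0.02,0,0],[0,0.012,0,0]]' 0.62 | grep -E "time|width|force"
python3 -m pendant '[[0,0,0,0],[0,0,0,0],[0,0,0,0],[0,0,0,0],[0,0,0.018,0],[0,0,0.018,0],[0,0,0,0]]' 0
python3 - <<'E'
from h import *
T=np.load("T.npy"); s=r.read_state(); print((w2t(T,s["ee_pos"])*1e3).round(1),s["ee_pos"][2])
E
```

```text
time: 15.33
ft_force: [-0.0, -0.8, -0.2]
width: 0.0538
grip_force: 0.0
time: 15.92
ee_pos: [0.6281, -0.0558, 0.0276]
eef_rot: [1.0, -0.016, -0.003, -0.0]
ft_force: [-1.8, 0.3, -1.2]
width: 0.0153
grip_force: 0.0
[ 60.9 -49. ] 0.02763517381959741
```

```bash
python3 -m pendant '[[0.001,0,0,0],[0,0,0,0],[0,0,0,0],[0,-0.006,0,0],[0,-0.008,0,0],[0,-0.008,0,0],[0,-0.008,0,0],[0,-0.008,0,0]]'
python3 -m pendant '[[0,-0.006,0,0],[0,-0.005,0,0],[0,0,0,0]]' | grep -E "time|pos|width|force"
python3 - <<'E'
from h import *
T=np.load("T.npy"); s=r.read_state(); print((w2t(T,s["ee_pos"])*1e3).round(1),s["ee_pos"][2])
c=cam("wrist"); save("w4",overlay(c,T,[(.0625,.05),(.0625,.096),(.0625,.142)]))
for o in r.outline_of("dish_1","wrist"):
    v,u=np.nonzero(o["mask"]); w=fpx2w(c,u.mean(),v.mean(),.015); print(round(o["score"],2),o["bbox"],(w2t(T,w)*1e3).round(1))
E
```

```text
time: 16.58
ee_pos: [0.6325, -0.0176, 0.0312]
eef_rot: [1.0, -0.016, 0.0, -0.0]
ft_force: [0.6, -0.1, -0.1]
width: 0.0006
grip_force: 0.0
time: 16.83
ee_pos: [0.6329, -0.0064, 0.0311]
ft_force: [0.0, -0.8, 0.2]
width: 0.0003
grip_force: 0.0
[64.1  0.6] 0.03105023589792801
0.81 [175.4, 251.9, 74.9, 60.1] [68.6 59.8]
0.77 [109.0, 251.6, 61.9, 63.6] [ 62.8 103.3]
0.72 [270.6, 241.6, 76.9, 40.6] [72.9  3.6]
0.42 [267.7, 334.9, 5.0, 13.5] [4.1 5.1]
```

View pics/w4.png

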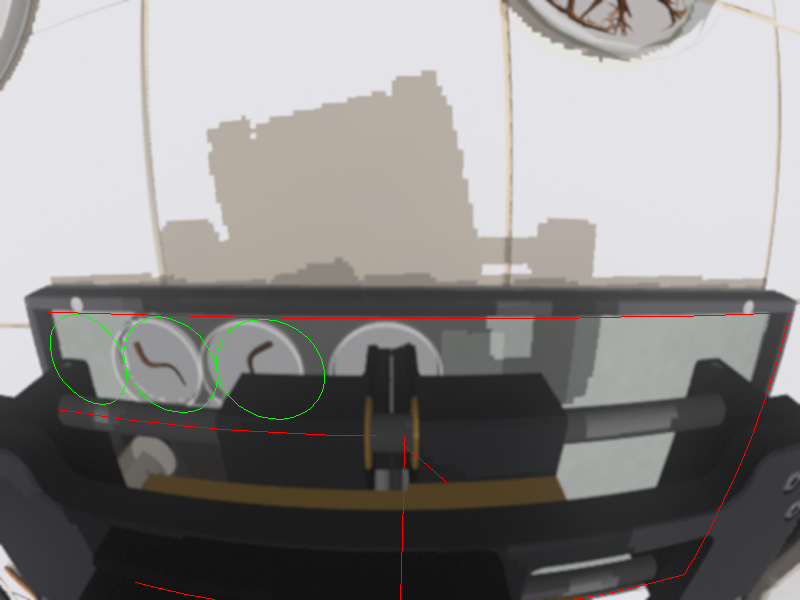

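The closed tips are above the dish at (388,352), too high by a few mm. They have not moved it. I will rise, go back and come down lower.

```bash
python3 -m pendant '[[0,0,-0.015,0],[0,0,-0.015,0],[0,0.02,0,0],[0,0.02,0,0],[0,0.01,0,0],[0,0,0,0],[0,0,0.02,0],[0,0,0.013,0]]' | grep -E "time|pos|force"
python3 -m pendant '[[0,0,0,0],[0,0,0,0],[0,0,0,0]]' | grep -E "time|pos|force"
python3 - <<'E'
from h import *
T=np.load("T.npy"); s=r.read_state(); print((w2t(T,s["ee_pos"])*1e3).round(1),s["ee_pos"][2])
E
```

```text
time: 17.6
ee_pos: [0.6312, -0.0573, 0.0272]
ft_force: [-1.1, -0.2, -0.7]
grip_force: 0.0
time: 17.85
ee_pos: [0.6314, -0.0575, 0.0283]
ft_force: [-0.8, -0.3, 0.6]
grip_force: 0.0
[ 64.3 -50.5] 0.02832543855346081
```

```bash
python3 -m pendant '[[-0.001,0,0.004,0],[0,0,0,0],[0,0,0,0]]' | grep -E "time|pos|force"
python3 -m pendant '[[0,-0.005,0,0],[0,-0.006,0,0],[0,-0.006,0,0],[0,-0.006,0,0],[0,0,0,0]]' | grep -E "time|pos|force"
python3 - <<'E'
from h import *
T=np.load("T.npy"); s=r.read_state(); print((w2t(T,s["ee_pos"])*1e3).round(1),s["ee_pos"][2])
c=cam("wrist")
for o in r.outline_of("dish_1","wrist"):
    v,u=np.nonzero(o["mask"]); w=fpx2w(c,u.mean(),v.mean(),.015); print(round(o["score"],2),o["bbox"],(w2t(T,w)*1e3).round(1))
E
```

```text
time: 18.1
ee_pos: [0.6302, -0.0581, 0.0243]
ft_force: [-0.2, -0.0, 0.9]
grip_force: 0.0
time: 18.52
ee_pos: [0.6311, -0.0326, 0.0242]
ft_force: [0.5, 0.4, -1.3]
grip_force: 0.0
[ 63.2 -25.7] 0.024188977144039822
0.82 [73.8, 250.6, 60.4, 58.5] [ 65.5 100.4]
0.65 [131.9, 255.2, 66.2, 64.1] [64.7 58.4]
0.59 [216.8, 243.0, 82.3, 37.6] [72.4  5.8]
```

```bash
python3 -m pendant '[[0,-0.005,0,0],[0,-0.007,0,0],[0,-0.007,0,0],[0,-0.007,0,0],[0,-0.003,0,0],[0,0,0,0]]' | grep -E "time|pos|force"
python3 - <<'E'
from h import *
T=np.load("T.npy"); s=r.read_state(); print((w2t(T,s["ee_pos"])*1e3).round(1),s["ee_pos"][2])
c=cam("wrist"); save("w5",overlay(c,T,[(.0625,.05),(.0625,.096),(.0625,.142)]))
for o in r.outline_of("dish_1","wrist"):
    v,u=np.nonzero(o["mask"]); w=fpx2w(c,u.mean(),v.mean(),.015); print(round(o["score"],2),o["bbox"],(w2t(T,w)*1e3).round(1))
E
```

```text
time: 19.12
ee_pos: [0.6319, -0.0044, 0.0241]
ft_force: [-0.2, 0.8, 0.7]
grip_force: 0.0
[63.1  2.5] 0.024084069075291075
0.88 [140.1, 253.9, 71.7, 61.8] [66.6 81. ]
0.79 [80.8, 249.4, 61.6, 62.5] [ 64.9 123. ]
0.63 [216.9, 243.2, 80.9, 30.9] [72.9 34.3]
0.16 [270.7, 335.7, 4.2, 12.6] [9.2 5. ]
```

View pics/w5.png

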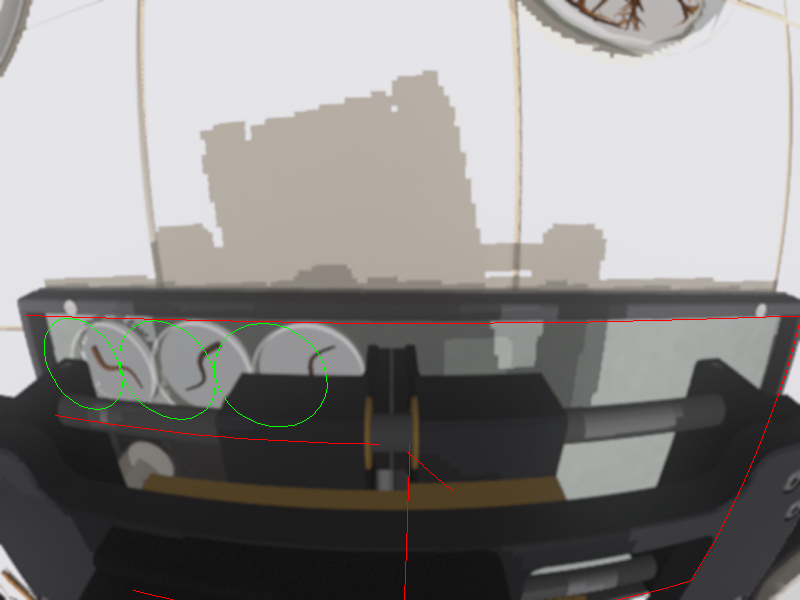

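Dishes now at (308,350), (205,360) and (115,362), all flat in the slot. I push 6 mm more for margin to the shutter, then go to the lug.

```bash
python3 -m pendant '[[0,-0.003,0,0],[0,-0.003,0,0],[0,0,0,0],[0,0.005,0,0],[0,0.004,0,0],[0,0,-0.03,0],[0,0,-0.032,0],[0,0,0,0]]' | grep -E "time|pos|force"
python3 -m pendant '[[-0.02,0,0,0],[-0.03,0,0,0],[-0.03,0,0,0],[-0.03,0,0,0],[-0.02,0,0,0],[-0.009,0,0,0],[0,0,0,0],[0,0,0,0]]' | grep -E "time|pos|force"
python3 - <<'E'
from h import *
T=np.load("T.npy"); s=r.read_state(); print((w2t(T,s["ee_pos"])*1e3).round(1),s["ee_pos"][2])
c=cam("wrist"); save("w6",overlay(c,T,[]))
for n in("dish_1","lug"):
  for o in r.outline_of(n,"wrist"):
    v,u=np.nonzero(o["mask"]); w=fpx2w(c,u.mean(),v.mean(),.015 if n!="lug" else .0475); print(n,round(o["score"],2),o["bbox"],(w2t(T,w)*1e3).round(1))
E
```

```text
time: 19.88
ee_pos: [0.6352, -0.0099, 0.0924]
ft_force: [1.2, 0.4, 0.9]
grip_force: 0.0
time: 20.55
ee_pos: [0.494, -0.0049, 0.0866]
ft_force: [0.1, 0.4, 0.7]
grip_force: 0.0
[-74.8  -2.6] 0.08657574566626135
dish_1 0.88 [213.1, 30.9, 72.8, 59.3] [62.3 38.9]
dish_1 0.81 [149.2, 36.3, 54.5, 62.0] [62.7 84.4]
dish_1 0.58 [95.8, 45.9, 49.3, 58.6] [ 60.9 129.5]
dish_1 0.45 [269.9, 335.8, 11.3, 11.7] [-181.     2.2]
dish_1 0.38 [283.2, 133.7, 473.7, 267.2] [-11.1 -19.8]
lug 0.98 [262.1, 130.9, 43.2, 137.5] [-18.6   4.5]
lug 0.7 [95.2, 45.9, 48.2, 62.4] [ 53.3 110.5]
```

View pics/w6.png

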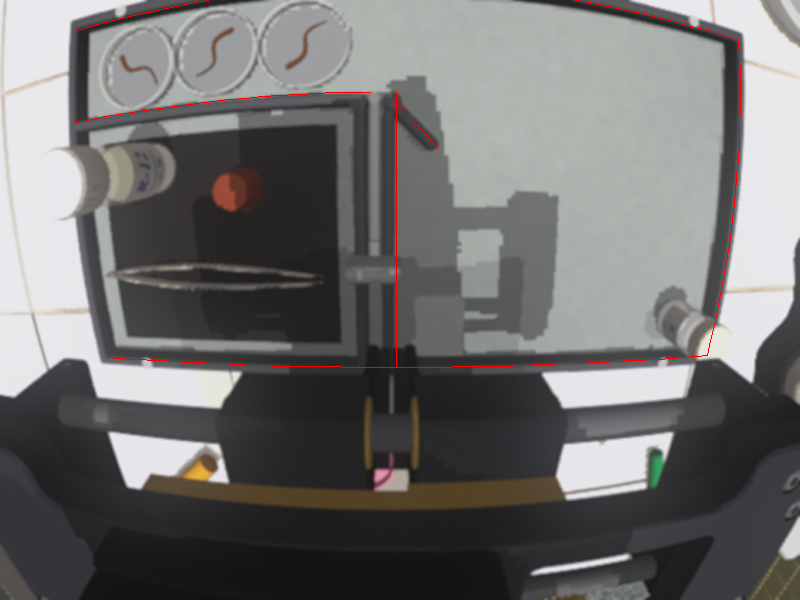

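All three dishes lie flat in the slot at (305,45), (215,52) and (138,67), well past the shutter line. The lug is at (372,268), ahead of the fingertips. Now down and push.

```bash
python3 -m pendant '[[0,0,0.02,0],[0,-0.001,0.023,0],[0,0,0,0],[0,0,0,0]]' | grep -E "time|pos|force"
python3 -m pendant '[[0.007,0,0,0],[0.009,0,0,0],[0.008,0,0,0],[0.008,0,0,0],[0.008,0,0,0],[0.008,0,0,0],[0.008,0,0,0],[0.004,0,0,0]]' | grep -E "time|pos|force"
python3 - <<'E'
from h import *
T=np.load("T.npy"); s=r.read_state(); print((w2t(T,s["ee_pos"])*1e3).round(1),s["ee_pos"][2])
E
```

```text
time: 21.03
ee_pos: [0.4926, -0.0034, 0.0423]
ft_force: [0.2, -0.3, -0.4]
grip_force: 0.0
time: 21.7
ee_pos: [0.5541, -0.0056, 0.043]
ft_force: [-2.3, -0.9, 0.5]
grip_force: 0.8
[-14.7  -1.3] 0.043049305528079916
```

```bash
python3 -m pendant '[[0.004,0,0,0],[0.003,0,0,0],[0.002,0,0,0],[0,0,0,0]]' | grep -E "time|pos|force"
python3 -m pendant '[[0.002,0,0,0],[0.002,0,0,0],[0,0,0,0]]' | grep -E "time|pos|force"
python3 -m pendant '[[0.002,0,0,0],[0.002,0,0,0],[0,0,0,0]]' | grep -E "time|pos|force"
```

```text
time: 22.03
ee_pos: [0.5614, -0.0058, 0.0428]
ft_force: [-4.6, -0.3, 0.9]
grip_force: 1.8
time: 22.28
ee_pos: [0.5618, -0.0058, 0.0422]
ft_force: [-21.5, 0.7, 13.4]
grip_force: 10.4
time: 22.53
ee_pos: [0.5621, -0.0058, 0.0416]
ft_force: [-38.4, -0.1, 26.1]
grip_force: 18.8
```

It hit a hard stop at tray x ≈ -7 mm, where full closure was expected. I back off, rise and check.

```bash
python3 -m pendant '[[-0.008,0,0,0],[-0.015,0,0,0],[-0.015,0,0,0],[0,0,-0.03,0],[0,0,-0.035,0],[0,0,-0.03,0],[-0.02,0,-0.03,0],[0,0,0,0]]' | grep -E "time|pos|force"
python3 - <<'E'
from h import *
T=np.load("T.npy"); c=cam("wrist"); im=overlay(c,T,[]); save("w7",im)
for n in("dish_1","lug"):
  for o in r.outline_of(n,"wrist"):
    v,u=np.nonzero(o["mask"]); w=fpx2w(c,u.mean(),v.mean(),.015 if n!="lug" else .0475); print(n,round(o["score"],2),o["bbox"],(w2t(T,w)*1e3).round(1))
E
```

```text
time: 23.2
ee_pos: [0.5133, -0.0036, 0.1742]
ft_force: [1.0, -0.3, 0.7]
grip_force: 0.0
dish_1 0.9 [184.9, 73.2, 42.3, 46.7] [62.7 84.7]
dish_1 0.69 [233.1, 69.8, 49.1, 44.1] [62.6 39.3]
dish_1 0.62 [143.3, 78.4, 42.4, 47.3] [ 61.  129.9]
lug 0.98 [267.1, 92.0, 29.1, 100.1] [28.9  5.2]
lug 0.32 [285.9, 137.6, 367.2, 205.1] [ -3.  -18.9]
```

View pics/w7.png

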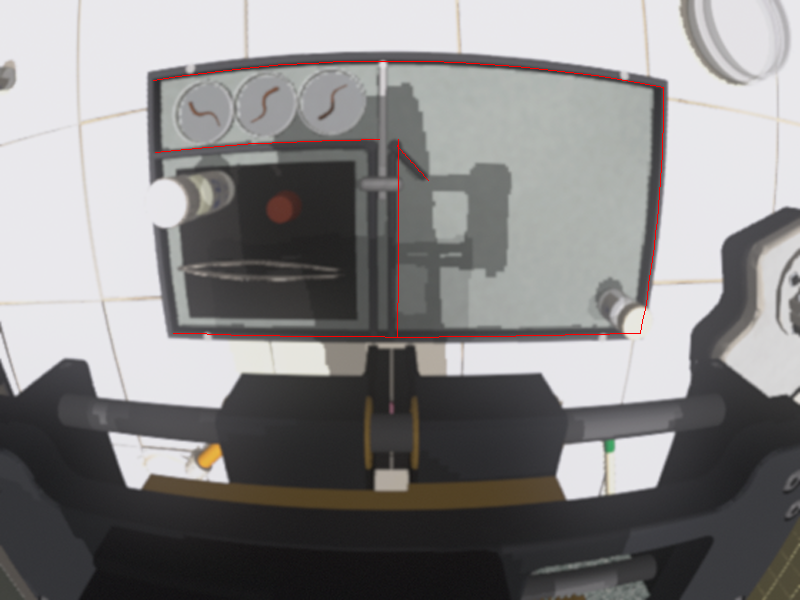

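The shutter bar reaches the far rim at (383,63), so the gate is fully closed. The three dishes lie flat behind it at (333,102), (266,104) and (205,112). The vials, stopper and forceps are where they were, and the robot is clear.

```bash
python3 -c "
from bench import r; print(r.close_job())"
```

```text
the job is handed in; nothing more can be done
None
```

The three dishes are flat in the slot, the shutter is closed fully against the far rim, and I have handed the job in at about 23 s; I pushed 38 N with the fingertips against the shutter's end stop, and on the deck I dragged the dishes in a light grip, so I can't rule out lifts of a millimetre or so.

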